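Square a board into the test fixture and hold the tester on its pad

TASK

Push the power-supply board square and flush into the corner of the fixture's two fence rails, and only then lift the contact tester out of its stand. Hold the tester upright with its sprung pin pressed lightly on the round test pad of the board, the pin about half way in, leave the board snug in the corner and do not disturb the other things on the bench. Finish while holding the tester there: do not put it down or let it go.

Things in the scene. Friction and masses are not known exactly. Their poses are not given: they have to be found in the camera images.
- fixture: Fixed fixture: aluminium plate 160 (x) by 190 (y) by 10 mm on the bench, yaw within 20 deg. Origin: centre of the underside, z up. Two dark steel fence rails, 12 mm wide, stand 12 mm above the plate's top: one along the whole +x edge (far from the robot), one along the +y edge; inner faces at x = 68 and y = 83 mm. The -x and -y sides are open, for pushing.
- fixture_corner (a point): Inner corner where the two rails' inner faces meet, on the plate's top face (fixture frame 68, 83, 10 mm); axes as the fixture.
- board: Green circuit board on an aluminium base, loose: a slab 80 (x) by 110 (y) by 12 mm, 0.3 kg, plain sides. Origin: centre of the underside, z up. Starts 5 to 50 mm off each rail, turned up to 0.2 rad; home, its axes match the fixture's. On it, heights from underside: yellow block 30 x 34 at (14, 26), 38 high; 14 mm capacitors at (22, -12) and (22, -30), 30; terminals 12 x 30 at (-26, 34), 24.
- board_corner (a point): The board's lower corner (board frame 40, 55, 0 mm) that comes to fixture_corner when the board is home; axes as the board.
- test_pad (a point): Centre of the test pad on the board's top face (board frame -16, -28, 12 mm): the only round brass-coloured pad, 12 mm in diameter, level with the surface; the other small pads are 6 mm squares.
- stand: Fixed black block 64 x 64 x 70 mm high with a 27 mm round hole, 64 mm deep, from the top; holds the tester upright. Origin at the centre of its underside, z up.
- probe: Contact tester, 80 g, loose, upright in the stand. Origin: on its axis at the collar's underside, which rests on the stand's top, 70 mm up; z along the axis to the handle. Square grey handle 18 x 18 mm, flats facing x and y, 6 to 76 mm above the origin; black collar 36 mm in diameter, 6 thick; below it a nose 22 mm in diameter, tapering, 30 long. Lift it 60 mm or more to clear the hole.
- probe_tip (a point): Point of the tester's sprung pin: a brass pin 6 mm in diameter with a round end, on the axis 55 mm below the probe's origin when fully out.
- plunger (a joint): How far the sprung pin is pushed into the tester, m: 0 is fully out, 0.012 is fully in (hard stop). The spring pushes with about 0.9 N at 0, rising 0.3 N per mm, to 4.5 N at 12 mm; half way in is about 2.7 N.
- tray: Bystander, leave alone: open blue parts tray, 90 x 90 x 35 mm, four compartments, loose; the stand is across the fixture from it.
- reel: Bystander, leave alone: aluminium wire spool, 54 mm diameter, 40 mm high, standing on its end.
- carton: Bystander, leave alone: flat white carton 90 x 65 x 30 mm.
- screwdriver: Bystander, leave alone: screwdriver lying on the bench.
- tape: Bystander, leave alone: roll of tape lying flat, 70 mm outer diameter, 20 mm high.
- mug: Bystander, leave alone: white mug, 72 mm diameter, 80 mm high.
- pliers: Bystander, leave alone: red-handled pliers lying on the bench, about 130 mm long.

How it is judged:
On the way, in this order (a step that is already met when the one before it is completed fails the run):
1. the board is pushed flush and square into the corner, tester still in its stand (x of board_corner in the frame of fixture_corner between -0.003 and 0.003 m and y of board_corner in the frame of fixture_corner between -0.003 and 0.003 m and angle between the x axis of board and the x axis of fixture, either way round below 0.035 rad and angle between board's own z axis and vertical below 0.03 rad and distance of probe from where it was at the start of the episode below 0.03 m), for 0.2 s.
2. the tester is lifted clear of the stand in the fingers (height (world z) of probe_tip above 0.072 m and contact force between the fingers and probe above 1 N), for 0.1 s.
At the end, for the whole second after the job is handed in: Gripper holding the tester, upright within 7 deg, point within 6 mm of the pad centre, pin 3 to 9.5 mm in, 1 to 5 N on the board; board corner within 3 mm of the fixture corner in x and y, square within 2 deg; nothing else carries the tester (x of board_corner in the frame of fixture_corner between -0.003 and 0.003 m and y of board_corner in the frame of fixture_corner between -0.003 and 0.003 m and angle between the x axis of board and the x axis of fixture, either way round below 0.035 rad and angle between board's own z axis and vertical below 0.03 rad and horizontal distance between probe_tip and test_pad below 0.006 m and angle between probe's own z axis and vertical below 0.12 rad and value of joint plunger between 0.003 and 0.0095 m and contact force between probe and board between 1 and 5 N and contact force between the fingers and probe above 1 N and contact force between probe and stand below 0.1 N and contact force between probe and fixture below 0.1 N); the arm keeps its last pose, push and grip.
It fails at once if the tester is pressed hard on the board (over 15 N) (contact force between probe and board above 15 N).
It fails at once if a bystander is disturbed (moved over 20 mm) (distance of any of tray, reel, carton, screwdriver, tape, mug, pliers from where it was at the start of the episode above 0.02 m).
It also fails if it takes over 67 s, if anything falls off the work surface, if the arm or the gripper's body presses on something with over 40 N, if the wrist force passes 120 N, or if a joint passes its speed limit or range.

ROBOT

A 7-joint arm with a two-finger parallel gripper is mounted at the origin on the work surface. World frame = base frame: x ahead of the robot, y to its left, z up, the work surface at z = 0. Lengths are in m, angles in rad, forces in N, time in s.
With the tool pointing down it reaches from about 0.4 to 0.85 m from the base axis. Payload 10.4 kg.
Tool frame: the origin (TCP) lies between the finger pads; the fingertips stand tcp_to_tips ahead of it and the grasp point (between the pads) lies 8 mm behind it (tcp_to_tips is the distance from the TCP to the fingertips, in m); z points along the fingers, y is the line along which they close (so a half turn about z gives the same grasp; the last joint's range is limited). The gripper opens to 85 mm and grips with 20 to 120 N. Pads are 22 mm wide; open, the fingers measure 114 mm over their backs; the gripper's body (76 mm by 85 mm) begins 54 mm behind the grasp point. The pads swing forward as they close: fully open they stand 13 mm farther back than shut.
Start: joints at [1.3, 0.332, -0.065, 1.46, 0.022, 1.35, -0.088], TCP at [0.153, -0.606, 0.242] pointing down, gripper open.
Joint ranges: [-2.6, 2.6], [-0.5, 2.12], [-1.47, 1.34], [0.16, 2.42], [-1.27, 4.41], [0.06, 2.06], [-2.6, 2.6]. Speed limits (rad/s): [2.22, 2.22, 2.79, 2.79, 3.14, 3.14, 3.14].

INTERFACE

Orientations are given as a unit quaternion [x, y, z, w].
In Python, from workcell import * gives the robot as it stands.
- The arm moves only by the tool apply_moves, never from a script. Its argument "rows" is a list of rows, each an object of numbers: "x", "y", "z": the shift along the tool's x, y, z in mm; "ax", "ay", "az": the turn, a rotation vector about the tool's x, y, z in degrees; "gripper": the closure, from 0 (fully open) to 1 (shut). A call has 1 to 5 rows; each row shifts and turns the commanded pose from where the row before left it, along the tool's axes as they then stand; what a row does not reach is not made up. A row lasts 1/12 s, in which the tool goes at most 41.7 mm and 7.16 degrees, less where a joint would pass 70% of its speed; a pose out of reach is approached as far as the arm can. A call with a gripper value outside its range is refused whole. The fingers move at their own pace and stop on an object; "newtons" is the grip in N (left out, the last holds). Time passes only in rows, so rows that do not move let the fingers close. It gives the time, the measured TCP pose, the force, the opening and the grip force at its end, in the units of the state.
- get_obs(): the state, without advancing time (a new reading comes with each control period).
- camera(name): name is "side" or "top" or "wrist"; returns a dict with "color" (400x640x3 uint8, red, green, blue), "fov_y" (degrees; the focal length in pixels is half the picture's height over the tangent of half this angle, whatever the lens; pixels are square), "cx", "cy" (the principal point, pixels), "rvec" (rotation vector, rad) and "tvec" (3), from world to camera coordinates, as OpenCV has them. Camera axes: x right, y down, z forward; pixel columns grow to the right and rows downward; lengths in m; the calibration is good to about 2 mm. A picture is of the moment at which its call begins. There is no depth.
- hand_in(): hands the job in; it is judged then, once.
The state is a dict: "clock": time; "joint_pos": joint angles; "joint_velocities": joint speeds; "tau": joint torques, N m; "position": TCP position; "ee_rot": TCP orientation; "ft_force": force on the tool from outside, world axes, zero at the start; "torque": the same for the moment, N m; "grip_width": opening from 0.0 (shut) to 1.0 (fully open); "grasp_force": force on a finger pad.
Only numpy, scipy, OpenCV 4.12 (cv2) and the standard library are available. Lean on these libraries where they do the work, as an engineer would, in place of code of your own. Each camera call takes 0.05 s, during which the arm holds its last target. There are 200 camera calls.

## Working session

There is one attempt and no reset: what is moved stays moved. The work goes in short steps, Python scripts to look and compute and a tool call to move; the robot and the scene stay as the last step left them, time stands still between calls to the robot, and variables do not carry over. Pictures are saved under pics/ and viewed, at most 10 in all, crops included, and the job is handed in when it is done.

Besides the shell and the picture viewer there is one more tool, called after "Call:" as name(argument=value, ...) on one line, values as JSON. apply_moves: Moves the arm, as the interface text tells. Its arguments: {"type":"object","properties":{"rows":{"type":"array","items":{"type":"object","properties":{"x":{"type":"number"},"y":{"type":"number"},"z":{"type":"number"},"ax":{"type":"number"},"ay":{"type":"number"},"az":{"type":"number"},"gripper":{"type":"number"}}}},"newtons":{"type":"number"}},"required":["rows"]}

```bash
ls; mkdir -p pics
python3 - <<'E'
from workcell import *
import cv2
o=get_obs();print(o)
for n in("top","side"):
    c=camera(n);cv2.imwrite(f"pics/{n}0.png",c["color"][:,:,::-1]);print(n,{k:v for k,v in c.items() if k!="color"})
E
```

```text
pics
{'clock': 0.0, 'joint_pos': array([ 1.30045388,  0.33290434, -0.06470168,  1.46095956,  0.02156848,
        1.34986839, -0.08851505]), 'joint_velocities': array([-0.00079426,  0.00043747,  0.00121991, -0.00030864, -0.00066559,
        0.00109996,  0.00078923]), 'tau': array([ 1.07180869e-03, -6.25438428e+01,  4.95910272e-02, -3.91589177e+01,
        1.61765877e-02,  1.01375338e-02,  4.89441584e-05]), 'position': array([ 0.15317848, -0.60556772,  0.24148691]), 'ee_rot': array([ 9.92337445e-01,  1.23555143e-01, -1.06457164e-04, -7.15011470e-04]), 'ft_force': array([0.04572491, 0.95214325, 0.52580457]), 'torque': array([0.05334308, 0.02979029, 0.00063419]), 'grasp_force': 0.0, 'grip_width': 1.0033688576309485}
top {'fov_y': 57.75975008468083, 'cx': 327.4043440759412, 'cy': 197.2562534809137, 'rvec': array([ 2.17788903, -2.20047644,  0.08580766]), 'tvec': array([0.05911407, 0.56755565, 0.91544982])}
side {'fov_y': 56.85658216208158, 'cx': 313.9907135460533, 'cy': 198.23087250947484, 'rvec': array([ 1.97346571, -0.73605587,  0.4408352 ]), 'tvec': array([-0.39763643,  0.26758889,  0.53036955])}
```

```bash
python3 -c "import workcell;print([n for n in dir(workcell) if n[0]!='_'])"
```

```text
['MotionError', 'camera', 'get_obs', 'hand_in', 'tcp_to_tips']
```

View pics/top0.png

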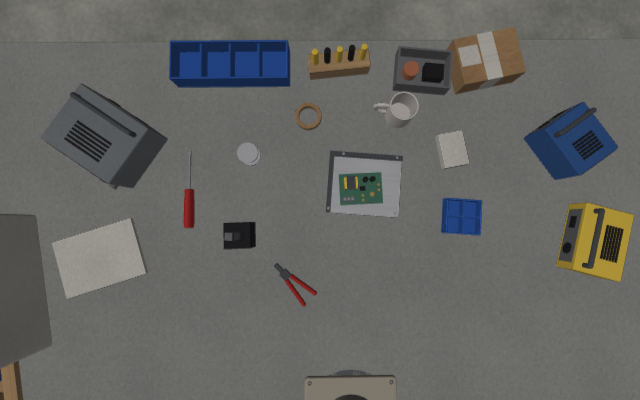

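View pics/side0.png

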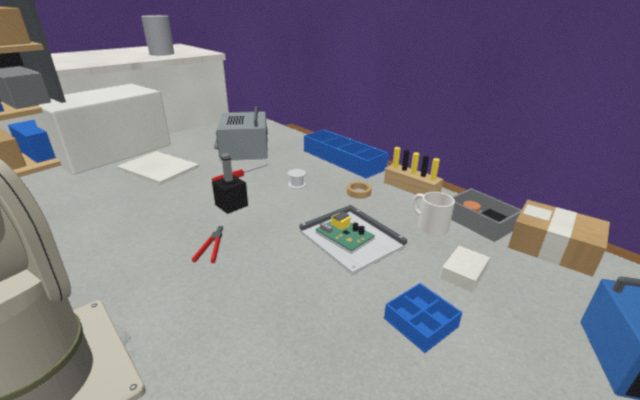

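The top view shows the fixture at about (365,184), with rails along its top edge (far, +x) and left edge (+y). The stand is at (238,236), the tray at (462,216) and the pliers at (295,283). The side view agrees with this layout. Next I'll view an enlarged crop.

Run:
```python
import cv2
a=cv2.imread("pics/top0.png")
cv2.imwrite("pics/c1.png",cv2.resize(a[146:222,322:410],None,fx=7.5,fy=7.5,interpolation=cv2.INTER_CUBIC))
cv2.imwrite("pics/c2.png",cv2.resize(a[212:258,212:266],None,fx=10,fy=10,interpolation=cv2.INTER_CUBIC))
```

```text
(no output)
```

View pics/c1.png

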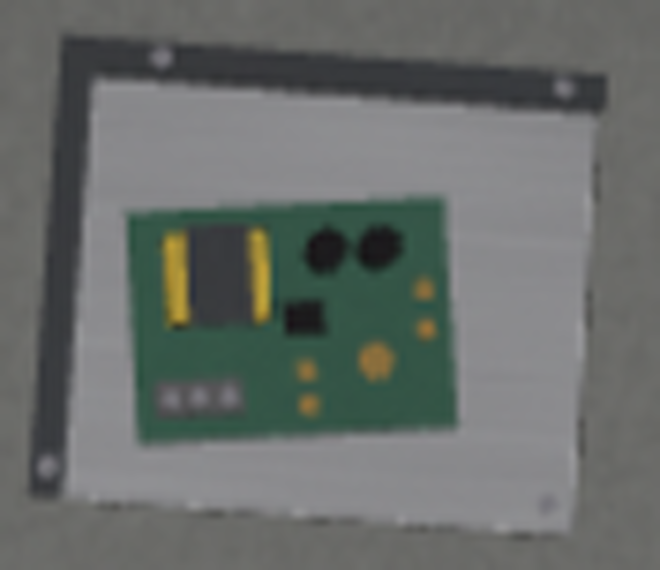

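View pics/c2.png

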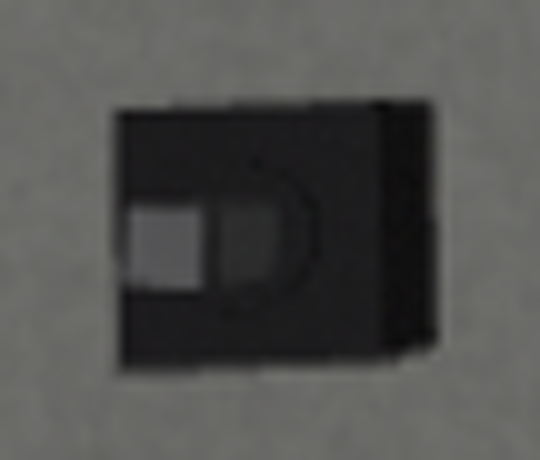

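The crops show these positions:
- **Fixture rails:** outer corners at crop (66,38), (605,77) and (32,495), and the plate corner at (572,532).
- **Board:** top corners at (128,213), (443,198), (457,428) and (140,442), with the round pad at (377,361).
- **Stand and tester:** stand top corners at (120,112), (378,103), (382,357) and (122,370), with the handle's top face centred at (166,248).

```bash
cat > h.py <<'E'
import numpy as np, cv2
from scipy.spatial.transform import Rotation as R
from scipy.optimize import least_squares
def K(c):
    f=c["color"].shape[0]/2/np.tan(np.radians(c["fov_y"]/2)); return np.array([[f,0,c["cx"]],[0,f,c["cy"]],[0,0,1]])
def proj(c,P): return cv2.projectPoints(np.array(P,float),c["rvec"],c["tvec"],K(c),None)[0][:,0]
def back(c,uv,z):
    M=R.from_rotvec(c["rvec"]).as_matrix(); o=-M.T@c["tvec"]
    d=np.c_[uv,np.ones(len(uv))]@np.linalg.inv(K(c)).T@M
    return o+d*((z-o[2])/d[:,2])[:,None]
def rz(a): return np.array([[np.cos(a),-np.sin(a),0],[np.sin(a),np.cos(a),0],[0,0,1]])
def fit(c,uv,P,z0=0.,x0=(.6,0,0)):
    P=np.array(P,float)
    g=lambda q:P@rz(q[2]).T+[q[0],q[1],z0]
    r=least_squares(lambda q:(proj(c,g(q))-uv).ravel(),x0); return r.x,r.fun.reshape(-1,2).round(1)
def crop(a,x0,y0,s): return (np.array(a,float)+.5)/s-.5+[x0,y0]
E
python3 - <<'E'
from h import *; from workcell import *
c=camera("top")
np.set_printoptions(suppress=True,precision=4)
F=fit(c,crop([(66,38),(605,77),(32,495),(572,532)],322,146,7.5),[(.08,.095,.022),(.08,-.095,.022),(-.08,.095,.022),(-.08,-.095,.01)])
print("fix",F)
B=fit(c,crop([(128,213),(443,198),(457,428),(140,442),(377,361)],322,146,7.5),[(.04,.055,.012),(.04,-.055,.012),(-.04,-.055,.012),(-.04,.055,.012),(-.016,-.028,.012)],.01)
print("board",B)
S=fit(c,crop([(120,112),(378,103),(382,357),(122,370)],212,212,10),[(.032,.032,.07),(.032,-.032,.07),(-.032,-.032,.07),(-.032,.032,.07)],x0=(.45,.25,0))
print("stand",S)
print("handle",back(c,crop([(166,248)],212,212,10),.146), back(c,crop([(130,207),(203,205),(203,290),(130,291)],212,212,10),.146))
print(tcp_to_tips)
f=F[0];b=B[0];M=rz(f[2])
print("bc in fc",(M.T@(np.r_[b[:2],0]+rz(b[2])@[.04,.055,0]-np.r_[f[:2],0]))-[.068,.083,0], np.degrees(b[2]-f[2]))
bh=np.r_[f[:2],0]+M@[.028,.028,0]
print("board home",bh,"pad home",bh+M@[-.016,-.028,0])
E
```

```text
fix (array([ 0.6028, -0.0424, -0.0809]), array([[-0.6, -0.4],
       [ 0.5, -0.4],
       [-0.4,  0.2],
       [ 0.5,  0.5]]))
board (array([ 0.5906, -0.0325,  0.0381]), array([[-0.2, -0.2],
       [ 0.3, -0.2],
       [ 0.2, -0. ],
       [-0.2,  0.2],
       [-0.1,  0.1]]))
stand (array([0.4751, 0.2742, 0.0254]), array([[-0.4, -0.5],
       [ 0.2, -0.5],
       [ 0.4,  0.6],
       [-0.2,  0.3]]))
handle [[0.4749 0.2745 0.146 ]] [[0.484  0.2825 0.146 ]
 [0.4842 0.2664 0.146 ]
 [0.4655 0.2662 0.146 ]
 [0.4655 0.2823 0.146 ]]
0.011
bc in fc [-0.0478 -0.0147  0.    ] 6.818520853292602
board home [ 0.633  -0.0168  0.    ] pad home [ 0.6148 -0.0434  0.    ]
```

```bash
cat >> h.py <<'E'
FX=np.array([.6028,-.0424,-.0809])
def fw(x,y,z): return (rz(FX[2])@[x/1e3,y/1e3,0])+[FX[0],FX[1],z/1e3]
def delta(o,p,yaw):
    "p world m; yaw of tool x in world, rad; gives shift mm in present tool axes, then turn about tool z deg (also tilt left)"
    r=R.from_quat(o["ee_rot"]); d=r.inv().apply(np.array(p)-o["position"])*1e3
    t=R.from_euler("z",yaw)*R.from_euler("x",np.pi)
    v=np.degrees((r.inv()*t).as_rotvec()); 
    return d.round(1),v.round(2)
E
python3 - <<'E'
from h import *; from workcell import *
o=get_obs()
print(fw(-80,5,24),delta(o,fw(-80,5,150),FX[2]))
print(delta(o,fw(-80,5,150),FX[2]+np.pi))
E
```

```text
[ 0.52346571 -0.03095141  0.024     ] (array([ 499.9, -466.2,   92.2]), array([-6.000e-02,  1.000e-02,  1.883e+01]))
(array([ 499.9, -466.2,   92.2]), array([-2.0000e-02, -9.0000e-02, -1.6117e+02]))
```

Call:
apply_moves(rows=[{"x": 25,"y": -23,"gripper": 0.53},{"x": 25,"y": -23},{"x": 25,"y": -23},{"x": 25,"y": -23},{"x": 25,"y": -23}], newtons=40)

```text
invalid input at $.rows[0]: expected keys x, y, z, ax, ay, az, gripper
```

Call:
apply_moves(rows=[{"x": 25,"y": -23},{"x": 25,"y": -23},{"x": 25,"y": -23},{"x": 25,"y": -23},{"x": 25,"y": -23}])

```text
invalid input at $.rows[0]: expected keys x, y, z, ax, ay, az, gripper
```

Call:
apply_moves(rows=[{"x": 25,"y": -23},{"x": 25,"y": -23},{"x": 25,"y": -23},{"x": 25,"y": -23},{"x": 25,"y": -23}])

```text
invalid input at $.rows[0]: expected keys x, y, z, ax, ay, az, gripper
```

Call:
apply_moves(rows=[{"x": 20,"y": -20},{"x": 20,"y": -20},{"x": 20,"y": -20},{"az": 6.3},{"az": 6.3}])

```text
invalid input at $.rows[0]: expected keys x, y, z, ax, ay, az, gripper
```

Run:
```python
from h import *; from workcell import *
o=get_obs()
print(o["position"],o["clock"],o["grip_width"],o["ft_force"],delta(o,fw(-80,5,60),FX[2]))
```

```text
[ 0.15321364 -0.60565687  0.24170952] 0.15 1.0029392447373977 [-0.42194222 -0.06001612 -0.05935866] (array([ 499.9, -466.1,  182.2]), array([-6.000e-02,  1.000e-02,  1.883e+01]))
```

All keys are required in every row.

Call:
apply_moves(rows=[{"x": 25,"y": -23,"z": 0,"ax": 0,"ay": 0,"az": 0,"gripper": 0.53},{"x": 25,"y": -23,"z": 0,"ax": 0,"ay": 0,"az": 0,"gripper": 0.53},{"x": 25,"y": -23,"z": 0,"ax": 0,"ay": 0,"az": 0,"gripper": 0.53},{"x": 25,"y": -23,"z": 0,"ax": 0,"ay": 0,"az": 0,"gripper": 0.53},{"x": 25,"y": -23,"z": 0,"ax": 0,"ay": 0,"az": 0,"gripper": 0.53}], newtons=40)

```text
clock: 0.57
position: [0.2468, -0.4622, 0.2421]
ee_rot: [0.992, 0.124, -0.0, -0.0]
ft_force: [0.8, -0.2, 0.1]
grip_width: 0.466
grasp_force: 0.0
```

Call:
apply_moves(rows=[{"x": 25,"y": -23,"z": 0,"ax": 0,"ay": 0,"az": 0,"gripper": 0.53},{"x": 25,"y": -23,"z": 0,"ax": 0,"ay": 0,"az": 0,"gripper": 0.53},{"x": 25,"y": -23,"z": 0,"ax": 0,"ay": 0,"az": 0,"gripper": 0.53},{"x": 25,"y": -23,"z": 0,"ax": 0,"ay": 0,"az": 0,"gripper": 0.53},{"x": 25,"y": -23,"z": 0,"ax": 0,"ay": 0,"az": 0,"gripper": 0.53}])

```text
clock: 0.98
position: [0.3398, -0.3201, 0.2423]
ee_rot: [0.992, 0.124, -0.0, 0.0]
ft_force: [0.5, -0.8, 0.3]
grip_width: 0.472
grasp_force: 0.0
```

Call:
apply_moves(rows=[{"x": 25,"y": -23,"z": 0,"ax": 0,"ay": 0,"az": 0,"gripper": 0.53},{"x": 25,"y": -23,"z": 0,"ax": 0,"ay": 0,"az": 0,"gripper": 0.53},{"x": 25,"y": -23,"z": 0,"ax": 0,"ay": 0,"az": 0,"gripper": 0.53},{"x": 25,"y": -23,"z": 0,"ax": 0,"ay": 0,"az": 0,"gripper": 0.53},{"x": 25,"y": -23,"z": 0,"ax": 0,"ay": 0,"az": 0,"gripper": 0.53}])

```text
clock: 1.4
position: [0.4327, -0.1779, 0.2423]
ee_rot: [0.992, 0.124, 0.0, 0.0]
ft_force: [1.3, -0.8, 0.6]
grip_width: 0.471
grasp_force: 0.0
```

Call:
apply_moves(rows=[{"x": 20,"y": -20,"z": 0,"ax": 0,"ay": 0,"az": 0,"gripper": 0.53},{"x": 20,"y": -20,"z": 0,"ax": 0,"ay": 0,"az": 0,"gripper": 0.53},{"x": 20,"y": -20,"z": 0,"ax": 0,"ay": 0,"az": 0,"gripper": 0.53},{"x": 0,"y": 0,"z": 0,"ax": 0,"ay": 0,"az": 6.3,"gripper": 0.53},{"x": 0,"y": 0,"z": 0,"ax": 0,"ay": 0,"az": 6.3,"gripper": 0.53}])

```text
clock: 1.82
position: [0.4762, -0.1046, 0.2421]
ee_rot: [1.0, 0.013, -0.0, -0.0]
ft_force: [0.2, -1.8, 0.1]
grip_width: 0.471
grasp_force: 0.0
```

Run:
```python
from h import *; from workcell import *
o=get_obs()
print(o["position"],o["clock"],o["grip_width"],o["ft_force"],delta(o,fw(-80,5,60),FX[2]))
```

```text
[ 0.47623867 -0.1045927   0.24211334] 1.8167 0.47110299988860677 [ 0.20792114 -1.84415571  0.05102762] (array([ 49.2, -72.2, 182.1]), array([-0.03,  0.01,  6.18]))
```

Call:
apply_moves(rows=[{"x": 0,"y": 0,"z": 0,"ax": 0,"ay": 0,"az": 6.2,"gripper": 0.53},{"x": 13.7,"y": -25.7,"z": 20,"ax": 0,"ay": 0,"az": 0,"gripper": 0.53},{"x": 13.7,"y": -25.7,"z": 20,"ax": 0,"ay": 0,"az": 0,"gripper": 0.53},{"x": 13.7,"y": -25.7,"z": 20,"ax": 0,"ay": 0,"az": 0,"gripper": 0.53},{"x": 0,"y": 0,"z": 30,"ax": 0,"ay": 0,"az": 0,"gripper": 0.53}])

```text
clock: 2.23
position: [0.5257, -0.0273, 0.1531]
ee_rot: [0.999, -0.037, 0.002, -0.001]
ft_force: [0.0, 0.2, -0.2]
grip_width: 0.467
grasp_force: 0.0
```

Call:
apply_moves(rows=[{"x": 0,"y": 0,"z": 30,"ax": 0,"ay": 0,"az": 0,"gripper": 0.53},{"x": 0,"y": 0,"z": 30,"ax": 0,"ay": 0,"az": 0,"gripper": 0.53},{"x": 0,"y": 0,"z": 25,"ax": 0,"ay": 0,"az": 0,"gripper": 0.53},{"x": 0,"y": 0,"z": 0,"ax": 0,"ay": 0,"az": 0,"gripper": 0.53}])

```text
clock: 2.57
position: [0.5195, -0.033, 0.0626]
ee_rot: [0.999, -0.04, -0.004, -0.0]
ft_force: [-0.8, 0.8, -1.1]
grip_width: 0.469
grasp_force: 0.0
```

Run:
```python
from h import *; from workcell import *
o=get_obs()
print(o["position"],o["ft_force"],delta(o,fw(-80,5,25),FX[2]))
a=camera("side");w=camera("wrist")
import cv2
P=proj(a,[o["position"]])[0].astype(int);print(P)
s=cv2.resize(a["color"][P[1]-70:P[1]+50,P[0]-50:P[0]+110],None,fx=4,fy=4)[:,:,::-1]
cv2.imwrite("pics/s1.png",s);cv2.imwrite("pics/w1.png",w["color"][:,:,::-1])
```

```text
[ 0.51951186 -0.03298997  0.06259481] [-0.78862909  0.81800265 -1.10372943] (array([ 4.1, -2.3, 37.6]), array([-0.03,  0.45,  0.04]))
[321 227]
```

View pics/s1.png

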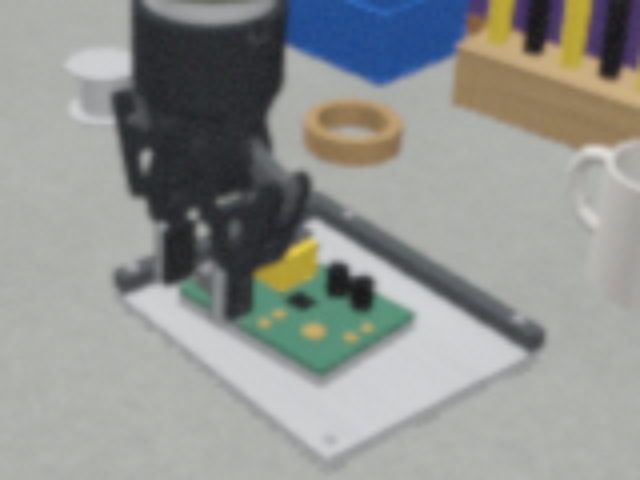

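The crop shows the two fingertips just above the plate, beside the board's near (-x) edge. I'll descend and push.

Call:
apply_moves(rows=[{"x": 0,"y": -2,"z": 20,"ax": 0,"ay": 0,"az": 0,"gripper": 0.53},{"x": 0,"y": 0,"z": 17,"ax": 0,"ay": 0,"az": 0,"gripper": 0.53},{"x": 6,"y": 0,"z": 0,"ax": 0,"ay": 0,"az": 0,"gripper": 0.53},{"x": 6,"y": 0,"z": 0,"ax": 0,"ay": 0,"az": 0,"gripper": 0.53},{"x": 6,"y": 0,"z": 0,"ax": 0,"ay": 0,"az": 0,"gripper": 0.53}])

```text
clock: 3.08
position: [0.5431, -0.0327, 0.0325]
ee_rot: [0.999, -0.04, 0.002, 0.0]
ft_force: [-0.5, 0.6, -0.4]
grip_width: 0.47
grasp_force: 0.0
```

Call:
apply_moves(rows=[{"x": 6,"y": 0,"z": 0,"ax": 0,"ay": 0,"az": 0,"gripper": 0.53},{"x": 6,"y": 0,"z": 0,"ax": 0,"ay": 0,"az": 0,"gripper": 0.53},{"x": 6,"y": 0,"z": 0,"ax": 0,"ay": 0,"az": 0,"gripper": 0.53},{"x": 6,"y": 0,"z": 0,"ax": 0,"ay": 0,"az": 0,"gripper": 0.53}])

```text
clock: 3.42
position: [0.5651, -0.0341, 0.0315]
ee_rot: [0.999, -0.04, -0.001, 0.0]
ft_force: [-10.7, 0.9, 13.6]
grip_width: 0.474
grasp_force: 7.6
```

Run:
```python
from h import *; from workcell import *
o=get_obs()
print(o["position"],o["ft_force"],delta(o,fw(-23,5,25),FX[2]))
```

```text
[ 0.56505453 -0.03407975  0.03150848] [-10.7386103    0.92355692  13.56471712] (array([15.3,  0.3,  6.5]), array([0.02, 0.07, 0.05]))
```

Fingertips are too high and are probably riding on the board's edge. I'll lift, back off and look.

Call:
apply_moves(rows=[{"x": 0,"y": 0,"z": -15,"ax": 0,"ay": 0,"az": 0,"gripper": 0.53},{"x": -20,"y": 0,"z": -15,"ax": 0,"ay": 0,"az": 0,"gripper": 0.53},{"x": -25,"y": 0,"z": 0,"ax": 0,"ay": 0,"az": 0,"gripper": 0.53},{"x": -10,"y": 0,"z": 0,"ax": 0,"ay": 0,"az": 0,"gripper": 0.53},{"x": 0,"y": 0,"z": 0,"ax": 0,"ay": 0,"az": 0,"gripper": 0.53}])

```text
clock: 3.83
position: [0.5089, -0.0303, 0.0606]
ee_rot: [0.999, -0.04, -0.0, 0.001]
ft_force: [0.6, -0.2, -0.6]
grip_width: 0.471
grasp_force: 0.0
```

Run:
```python
from h import *; from workcell import *
o=get_obs()
print(o["position"],o["ft_force"],delta(o,fw(-82,5,25),FX[2]))
a=camera("top");w=camera("side")
s=cv2.resize(a["color"][146:222,322:410],None,fx=4.5,fy=4.5,interpolation=cv2.INTER_CUBIC)
P=proj(w,[o["position"]])[0].astype(int)
t=cv2.resize(w["color"][P[1]-20:P[1]+60,P[0]-20:P[0]+90],None,fx=3.6,fy=4.275)
cv2.imwrite("pics/m1.png",np.hstack([s,t])[:,:,::-1]);print(P,s.shape)
```

```text
[ 0.5088983  -0.03026757  0.06060687] [ 0.61515192 -0.16390784 -0.60966299] (array([12.6, -0.5, 35.6]), array([0.07, 0.01, 0.04]))
[316 229] (342, 396, 3)
```

View pics/m1.png

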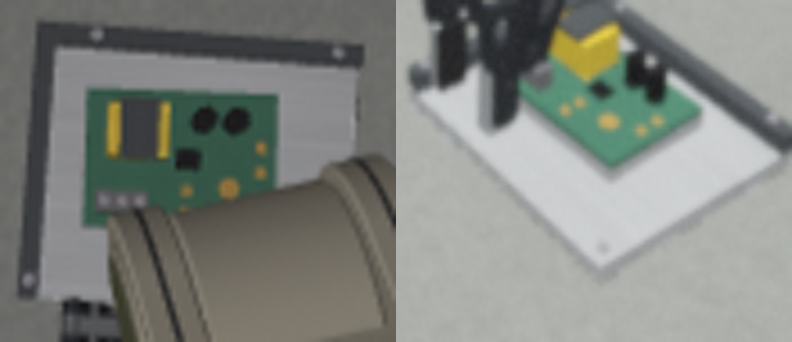

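The board has turned nearly square and moved a little. The fingers are now clear of it, so I'll descend fully beside it and check z before pushing.

Call:
apply_moves(rows=[{"x": 6,"y": 0,"z": 18,"ax": 0,"ay": 0,"az": 0,"gripper": 0.53},{"x": 6,"y": 0,"z": 15,"ax": 0,"ay": 0,"az": 0,"gripper": 0.53},{"x": 0,"y": 0,"z": 2,"ax": 0,"ay": 0,"az": 0,"gripper": 0.53},{"x": 0,"y": 0,"z": 0,"ax": 0,"ay": 0,"az": 0,"gripper": 0.53},{"x": 0,"y": 0,"z": 0,"ax": 0,"ay": 0,"az": 0,"gripper": 0.53}])

```text
clock: 4.35
position: [0.5224, -0.0308, 0.0256]
ee_rot: [0.999, -0.04, -0.0, -0.0]
ft_force: [-0.3, 0.0, 0.4]
grip_width: 0.469
grasp_force: 0.0
```

Call:
apply_moves(rows=[{"x": 3,"y": 0,"z": 2,"ax": 0,"ay": 0,"az": 0,"gripper": 0.53},{"x": 6,"y": 0,"z": 0,"ax": 0,"ay": 0,"az": 0,"gripper": 0.53},{"x": 6,"y": 0,"z": 0,"ax": 0,"ay": 0,"az": 0,"gripper": 0.53},{"x": 6,"y": 0,"z": 0,"ax": 0,"ay": 0,"az": 0,"gripper": 0.53},{"x": 6,"y": 0,"z": 0,"ax": 0,"ay": 0,"az": 0,"gripper": 0.53}])

```text
clock: 4.77
position: [0.5499, -0.0333, 0.0236]
ee_rot: [0.999, -0.04, 0.0, 0.0]
ft_force: [0.4, -0.2, -0.1]
grip_width: 0.47
grasp_force: 0.0
```

Call:
apply_moves(rows=[{"x": 5,"y": 0,"z": 0,"ax": 0,"ay": 0,"az": 0,"gripper": 0.53},{"x": 5,"y": 0,"z": 0,"ax": 0,"ay": 0,"az": 0,"gripper": 0.53},{"x": 4,"y": 0,"z": 0,"ax": 0,"ay": 0,"az": 0,"gripper": 0.53},{"x": 3,"y": 0,"z": 0,"ax": 0,"ay": 0,"az": 0,"gripper": 0.53},{"x": 0,"y": 0,"z": 0,"ax": 0,"ay": 0,"az": 0,"gripper": 0.53}])

```text
clock: 5.18
position: [0.5663, -0.0345, 0.0232]
ee_rot: [0.999, -0.04, 0.0, -0.0]
ft_force: [-0.0, -0.2, 0.7]
grip_width: 0.471
grasp_force: 0.0
```

Run:
```python
from h import *; from workcell import *
o=get_obs()
print(o["position"],o["ft_force"],delta(o,fw(-23,5,24),FX[2]))
```

```text
[ 0.56634274 -0.03449765  0.02323224] [-0.03492546 -0.16264649  0.69057025] (array([14. , -0.1, -0.8]), array([-0.  , -0.01,  0.03]))
```

Call:
apply_moves(rows=[{"x": 4,"y": 0,"z": 0,"ax": 0,"ay": 0,"az": 0,"gripper": 0.53},{"x": 4,"y": 0,"z": 0,"ax": 0,"ay": 0,"az": 0,"gripper": 0.53},{"x": 3,"y": 0,"z": 0,"ax": 0,"ay": 0,"az": 0,"gripper": 0.53},{"x": 0,"y": 0,"z": 0,"ax": 0,"ay": 0,"az": 0,"gripper": 0.53}])

```text
clock: 5.52
position: [0.5776, -0.0355, 0.0233]
ee_rot: [0.999, -0.04, 0.0, -0.0]
ft_force: [0.1, -0.1, 0.1]
grip_width: 0.472
grasp_force: 0.0
```

Call:
apply_moves(rows=[{"x": 1,"y": 0,"z": 0,"ax": 0,"ay": 0,"az": 0,"gripper": 0.53},{"x": 1,"y": 0,"z": 0,"ax": 0,"ay": 0,"az": 0,"gripper": 0.53},{"x": 0,"y": 0,"z": 0,"ax": 0,"ay": 0,"az": 0,"gripper": 0.53}])

```text
clock: 5.77
position: [0.5788, -0.0355, 0.0233]
ee_rot: [0.999, -0.04, -0.0, 0.0]
ft_force: [-1.3, -0.0, 0.8]
grip_width: 0.471
grasp_force: 0.8
```

Call:
apply_moves(rows=[{"x": 1,"y": 0,"z": 0,"ax": 0,"ay": 0,"az": 0,"gripper": 0.53},{"x": 0,"y": 0,"z": 0,"ax": 0,"ay": 0,"az": 0,"gripper": 0.53}])

```text
clock: 5.93
position: [0.5799, -0.0356, 0.0233]
ee_rot: [0.999, -0.04, 0.0, 0.0]
ft_force: [-2.3, 0.3, 0.6]
grip_width: 0.467
grasp_force: 0.9
```

Run:
```python
from h import *; from workcell import *
o=get_obs()
print(o["position"],o["ft_force"],delta(o,fw(-23,5,24),FX[2]))
a=camera("top")
cv2.imwrite("pics/m2.png",cv2.resize(a["color"][146:222,322:410],None,fx=6,fy=6,interpolation=cv2.INTER_CUBIC)[:,:,::-1])
```

```text
[ 0.57989113 -0.03564082  0.02334671] [-2.28970694  0.27461467  0.55556255] (array([ 0.4, -0.1, -0.7]), array([ 0.01, -0.01,  0.04]))
```

Call:
apply_moves(rows=[{"x": 1,"y": 0,"z": 0,"ax": 0,"ay": 0,"az": 0,"gripper": 0.53},{"x": 0,"y": 0,"z": 0,"ax": 0,"ay": 0,"az": 0,"gripper": 0.53}])

```text
clock: 6.15
position: [0.5809, -0.0357, 0.0233]
ee_rot: [0.999, -0.04, 0.0, 0.0]
ft_force: [-2.3, 0.3, 1.3]
grip_width: 0.473
grasp_force: 0.9
```

Call:
apply_moves(rows=[{"x": 1,"y": 0,"z": 0,"ax": 0,"ay": 0,"az": 0,"gripper": 0.53},{"x": 0,"y": 0,"z": 0,"ax": 0,"ay": 0,"az": 0,"gripper": 0.53}])

```text
clock: 6.32
position: [0.581, -0.0357, 0.0232]
ee_rot: [0.999, -0.04, -0.001, 0.0]
ft_force: [-6.8, 1.4, 4.3]
grip_width: 0.471
grasp_force: 3.3
```

Call:
apply_moves(rows=[{"x": 1,"y": 0,"z": 0,"ax": 0,"ay": 0,"az": 0,"gripper": 0.53},{"x": 0,"y": 0,"z": 0,"ax": 0,"ay": 0,"az": 0,"gripper": 0.53}])

```text
clock: 6.48
position: [0.5811, -0.0357, 0.023]
ee_rot: [0.999, -0.04, -0.002, 0.0]
ft_force: [-10.9, 0.1, 8.8]
grip_width: 0.468
grasp_force: 5.5
```

The board is flush on the +x rail, with force rising and TCP position stalled. Now I'll back off, rise, move to the -y side and turn.

Call:
apply_moves(rows=[{"x": -12,"y": 0,"z": 0,"ax": 0,"ay": 0,"az": 0,"gripper": 0.53},{"x": 0,"y": 0,"z": -30,"ax": 0,"ay": 0,"az": 0,"gripper": 0.65},{"x": 0,"y": 0,"z": -30,"ax": 0,"ay": 0,"az": 0,"gripper": 0.65},{"x": 0,"y": 0,"z": -10,"ax": 0,"ay": 0,"az": 0,"gripper": 0.65},{"x": 18,"y": 25,"z": 0,"ax": 0,"ay": 0,"az": 0,"gripper": 0.65}])

```text
clock: 6.9
position: [0.588, -0.0556, 0.0973]
ee_rot: [0.999, -0.037, 0.003, -0.001]
ft_force: [1.9, 2.1, 0.8]
grip_width: 0.345
grasp_force: 0.0
```

Call:
apply_moves(rows=[{"x": 19,"y": 25,"z": 0,"ax": 0,"ay": 0,"az": 0,"gripper": 0.65},{"x": 19,"y": 25,"z": 0,"ax": 0,"ay": 0,"az": 0,"gripper": 0.65},{"x": 0,"y": 0,"z": 0,"ax": 0,"ay": 0,"az": -6.5,"gripper": 0.65},{"x": 0,"y": 0,"z": 0,"ax": 0,"ay": 0,"az": -6.5,"gripper": 0.65},{"x": 0,"y": 0,"z": 0,"ax": 0,"ay": 0,"az": -6.5,"gripper": 0.65}])

```text
clock: 7.32
position: [0.6212, -0.1148, 0.093]
ee_rot: [0.991, 0.132, 0.0, 0.0]
ft_force: [-0.3, -0.1, -0.4]
grip_width: 0.347
grasp_force: 0.0
```

Call:
apply_moves(rows=[{"x": 0,"y": 0,"z": 0,"ax": 0,"ay": 0,"az": -6.5,"gripper": 0.65},{"x": 0,"y": 0,"z": 0,"ax": 0,"ay": 0,"az": -6.5,"gripper": 0.65},{"x": 0,"y": 0,"z": 0,"ax": 0,"ay": 0,"az": -6.5,"gripper": 0.65},{"x": 0,"y": 0,"z": 0,"ax": 0,"ay": 0,"az": -6.5,"gripper": 0.65},{"x": 0,"y": 0,"z": 0,"ax": 0,"ay": 0,"az": -6.5,"gripper": 0.65}])

```text
clock: 7.73
position: [0.6211, -0.1144, 0.0933]
ee_rot: [0.915, 0.404, 0.0, 0.0]
ft_force: [-0.8, 0.2, 0.8]
grip_width: 0.349
grasp_force: 0.0
```

Call:
apply_moves(rows=[{"x": 0,"y": 0,"z": 0,"ax": 0,"ay": 0,"az": -6.5,"gripper": 0.65},{"x": 0,"y": 0,"z": 0,"ax": 0,"ay": 0,"az": -6.5,"gripper": 0.65},{"x": 0,"y": 0,"z": 0,"ax": 0,"ay": 0,"az": -6.5,"gripper": 0.65},{"x": 0,"y": 0,"z": 0,"ax": 0,"ay": 0,"az": -6.5,"gripper": 0.65},{"x": 0,"y": 0,"z": 0,"ax": 0,"ay": 0,"az": -6.5,"gripper": 0.65}])

```text
clock: 8.15
position: [0.6211, -0.1144, 0.0932]
ee_rot: [0.765, 0.644, 0.0, 0.0]
ft_force: [-0.8, 0.8, -0.2]
grip_width: 0.35
grasp_force: 0.0
```

Run:
```python
from h import *; from workcell import *
o=get_obs()
print(o["position"],o["ft_force"],o["joint_pos"],delta(o,fw(24,-70,23),FX[2]+np.pi/2))
a=camera("top");w=camera("side")
s=cv2.resize(a["color"][146:222,322:410],None,fx=4.5,fy=4.5,interpolation=cv2.INTER_CUBIC)
P=proj(w,[fw(0,0,10)])[0].astype(int)
t=cv2.resize(w["color"][P[1]-45:P[1]+35,P[0]-50:P[0]+60],None,fx=3.6,fy=4.275)
cv2.imwrite("pics/m3.png",np.hstack([s,t])[:,:,::-1]);print(P,s.shape)
```

```text
[ 0.62107342 -0.11439589  0.09323518] [-0.84586832  0.75482137 -0.20348228] [ 0.72221639  0.61122403 -0.83237022  1.57321431  0.47893676  1.17116906
 -0.38037359] (array([ 0.3, -0.1, 70.2]), array([ 0.05,  0.  , -5.16]))
[350 235] (342, 396, 3)
```

View pics/m3.png

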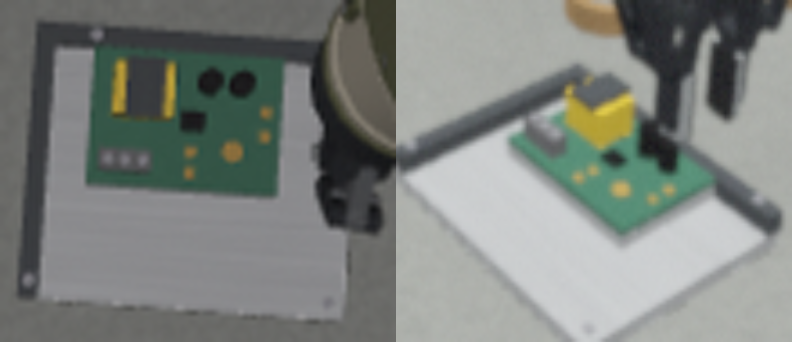

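The board is flush on the far rail with about 20 mm left to the +y rail, and the fingers are clear on its -y side. I'll descend and push in +y (tool x).

Call:
apply_moves(rows=[{"x": 0,"y": 0,"z": 20,"ax": 0,"ay": 0,"az": -5.2,"gripper": 0.65},{"x": 0,"y": 0,"z": 25,"ax": 0,"ay": 0,"az": 0,"gripper": 0.65},{"x": 0,"y": 0,"z": 20,"ax": 0,"ay": 0,"az": 0,"gripper": 0.65},{"x": 0,"y": 0,"z": 5,"ax": 0,"ay": 0,"az": 0,"gripper": 0.65},{"x": 0,"y": 0,"z": 0,"ax": 0,"ay": 0,"az": 0,"gripper": 0.65}])

```text
clock: 8.67
position: [0.62, -0.1142, 0.0224]
ee_rot: [0.738, 0.675, -0.001, -0.001]
ft_force: [0.3, -0.0, 0.7]
grip_width: 0.352
grasp_force: 0.0
```

Call:
apply_moves(rows=[{"x": 4,"y": 0,"z": 0,"ax": 0,"ay": 0,"az": 0,"gripper": 0.65},{"x": 4,"y": 0,"z": 0,"ax": 0,"ay": 0,"az": 0,"gripper": 0.65},{"x": 4,"y": 0,"z": 0,"ax": 0,"ay": 0,"az": 0,"gripper": 0.65},{"x": 4,"y": 0,"z": 0,"ax": 0,"ay": 0,"az": 0,"gripper": 0.65},{"x": 3,"y": 0,"z": 0,"ax": 0,"ay": 0,"az": 0,"gripper": 0.65}])

```text
clock: 9.08
position: [0.6226, -0.0952, 0.0239]
ee_rot: [0.737, 0.676, -0.0, 0.001]
ft_force: [-0.1, -3.1, 2.5]
grip_width: 0.351
grasp_force: 1.7
```

Call:
apply_moves(rows=[{"x": 3,"y": 0,"z": 0,"ax": 0,"ay": 0,"az": 0,"gripper": 0.65},{"x": 3,"y": 0,"z": 0,"ax": 0,"ay": 0,"az": 0,"gripper": 0.65},{"x": 3,"y": 0,"z": 0,"ax": 0,"ay": 0,"az": 0,"gripper": 0.65},{"x": 0,"y": 0,"z": 0,"ax": 0,"ay": 0,"az": 0,"gripper": 0.65}])

```text
clock: 9.42
position: [0.6232, -0.0852, 0.0234]
ee_rot: [0.736, 0.676, 0.0, -0.0]
ft_force: [0.5, -0.3, 0.5]
grip_width: 0.349
grasp_force: 0.1
```

Run:
```python
from h import *; from workcell import *
o=get_obs()
print(o["position"],o["ft_force"],delta(o,fw(24,-38,23),FX[2]+np.pi/2))
```

```text
[ 0.62323182 -0.08519335  0.02343256] [ 0.46468413 -0.32780266  0.53136464] (array([3. , 0.2, 0.4]), array([ 0.02, -0.04, -0.22]))
```

Call:
apply_moves(rows=[{"x": 1.5,"y": 0,"z": 0,"ax": 0,"ay": 0,"az": 0,"gripper": 0.65},{"x": 1,"y": 0,"z": 0,"ax": 0,"ay": 0,"az": 0,"gripper": 0.65},{"x": 0,"y": 0,"z": 0,"ax": 0,"ay": 0,"az": 0,"gripper": 0.65}])

```text
clock: 9.67
position: [0.6233, -0.0836, 0.0233]
ee_rot: [0.737, 0.676, 0.0, 0.0]
ft_force: [-0.2, -1.3, 0.7]
grip_width: 0.346
grasp_force: 0.8
```

Call:
apply_moves(rows=[{"x": 1,"y": 0,"z": 0,"ax": 0,"ay": 0,"az": 0,"gripper": 0.65},{"x": 0,"y": 0,"z": 0,"ax": 0,"ay": 0,"az": 0,"gripper": 0.65}])

```text
clock: 9.83
position: [0.6233, -0.0831, 0.0233]
ee_rot: [0.737, 0.676, -0.0, 0.0]
ft_force: [0.2, -3.0, 1.7]
grip_width: 0.344
grasp_force: 1.6
```

Call:
apply_moves(rows=[{"x": 1,"y": 0,"z": 0,"ax": 0,"ay": 0,"az": 0,"gripper": 0.65},{"x": 0,"y": 0,"z": 0,"ax": 0,"ay": 0,"az": 0,"gripper": 0.65}])

```text
clock: 10.0
position: [0.6234, -0.083, 0.0233]
ee_rot: [0.737, 0.676, -0.001, 0.001]
ft_force: [0.4, -5.7, 2.3]
grip_width: 0.349
grasp_force: 2.9
```

Call:
apply_moves(rows=[{"x": 1,"y": 0,"z": 0,"ax": 0,"ay": 0,"az": 0,"gripper": 0.65},{"x": 0,"y": 0,"z": 0,"ax": 0,"ay": 0,"az": 0,"gripper": 0.65}])

```text
clock: 10.17
position: [0.6234, -0.0829, 0.0233]
ee_rot: [0.737, 0.676, -0.001, 0.001]
ft_force: [-0.1, -8.6, 2.4]
grip_width: 0.356
grasp_force: 4.1
```

The board has stalled against the +y rail at the expected place. I'll retreat, rise and move over toward the stand, then check the board.

Call:
apply_moves(rows=[{"x": -12,"y": 0,"z": 0,"ax": 0,"ay": 0,"az": 0,"gripper": 0.65},{"x": 0,"y": 0,"z": -40,"ax": 0,"ay": 0,"az": 0,"gripper": 0.65},{"x": 0,"y": 0,"z": -40,"ax": 0,"ay": 0,"az": 0,"gripper": 0.65},{"x": 0,"y": 0,"z": -40,"ax": 0,"ay": 0,"az": 0,"gripper": 0},{"x": 0,"y": 0,"z": -40,"ax": 0,"ay": 0,"az": -5.5,"gripper": 0}])

```text
clock: 10.58
position: [0.622, -0.0922, 0.1849]
ee_rot: [0.704, 0.711, 0.0, -0.001]
ft_force: [0.5, -1.2, 1.0]
grip_width: 0.622
grasp_force: 0.0
```

Call:
apply_moves(rows=[{"x": 28,"y": -11,"z": -10,"ax": 0,"ay": 0,"az": 0,"gripper": 0},{"x": 28,"y": -11,"z": 0,"ax": 0,"ay": 0,"az": 0,"gripper": 0},{"x": 28,"y": -11,"z": 0,"ax": 0,"ay": 0,"az": 0,"gripper": 0},{"x": 28,"y": -11,"z": 0,"ax": 0,"ay": 0,"az": 0,"gripper": 0},{"x": 28,"y": -11,"z": 0,"ax": 0,"ay": 0,"az": 0,"gripper": 0}])

```text
clock: 11.0
position: [0.5651, 0.0481, 0.1931]
ee_rot: [0.703, 0.711, 0.0, -0.0]
ft_force: [0.4, 0.6, 0.5]
grip_width: 1.004
grasp_force: 0.0
```

Call:
apply_moves(rows=[{"x": 28,"y": -11,"z": 0,"ax": 0,"ay": 0,"az": 0,"gripper": 0},{"x": 28,"y": -11,"z": 0,"ax": 0,"ay": 0,"az": 0,"gripper": 0},{"x": 28,"y": -11,"z": 0,"ax": 0,"ay": 0,"az": 0,"gripper": 0},{"x": 28,"y": -11,"z": 0,"ax": 0,"ay": 0,"az": 0,"gripper": 0},{"x": 28,"y": -11,"z": 0,"ax": 0,"ay": 0,"az": 0,"gripper": 0}])

```text
clock: 11.42
position: [0.5085, 0.1875, 0.1932]
ee_rot: [0.703, 0.711, 0.0, -0.0]
ft_force: [-0.1, -0.5, 0.6]
grip_width: 0.999
grasp_force: 0.0
```

Run:
```python
from h import *; from workcell import *
o=get_obs()
print(o["position"],o["ft_force"],o["grip_width"],delta(o,(.475,.2744,.22),np.radians(91)))
a=camera("top");cv2.imwrite("pics/top4_raw.png",a["color"][:,:,::-1])
cv2.imwrite("pics/m4.png",cv2.resize(a["color"][146:222,322:410],None,fx=7.5,fy=7.5,interpolation=cv2.INTER_CUBIC)[:,:,::-1])
```

```text
[0.50854266 0.18747508 0.19315848] [-0.07529051 -0.50263498  0.61077857] 0.9991545339942872 (array([ 87.3, -32.6, -26.8]), array([-0.03, -0.04, -0.37]))
```

View pics/m4.png

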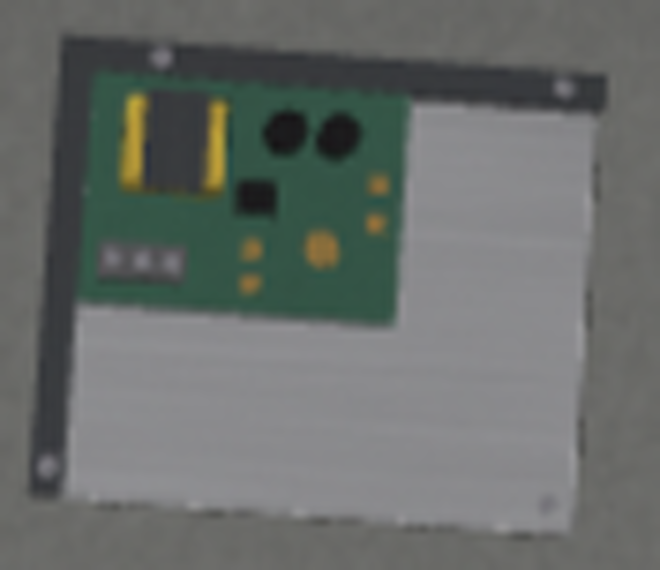

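The board fills the corner with no visible gap. Its corners are at crop (94,75), (410,96), (394,325) and (79,303), with the pad at (322,250). I'll compute the residuals and the pad's world position.

Run:
```python
from h import *; from workcell import *
c=camera("top")
B=fit(c,crop([(94,75),(410,96),(394,325),(79,303),(322,250)],322,146,7.5),[(.04,.055,.012),(.04,-.055,.012),(-.04,-.055,.012),(-.04,.055,.012),(-.016,-.028,.012)],.01)
b=B[0];M=rz(FX[2]);print(B)
print("bc in fc",(M.T@(np.r_[b[:2],0]+rz(b[2])@[.04,.055,0]-np.r_[FX[:2],0]))-[.068,.083,0], np.degrees(b[2]-FX[2]))
print("pad fit",np.r_[b[:2],0]+rz(b[2])@[-.016,-.028,0],"pad direct",back(c,crop([(322,250)],322,146,7.5),.022),"nominal",fw(12,0,22))
```

```text
(array([ 0.63246905, -0.01656433, -0.07948738]), array([[-0.1, -0.2],
       [ 0. , -0. ],
       [ 0.3,  0.1],
       [-0.2,  0. ],
       [ 0. ,  0.1]]))
bc in fc [-0.00059355  0.00020523  0.        ] 0.08093741831520694
pad fit [ 0.61429627 -0.04320546  0.        ] pad direct [[ 0.61457668 -0.04310443  0.022     ]] nominal [ 0.61476075 -0.04336974  0.022     ]
```

Flush to within 0.6 mm and square to 0.1°. Now for the tester grasp.

Call:
apply_moves(rows=[{"x": 29,"y": -11,"z": 0,"ax": 0,"ay": 0,"az": 0,"gripper": 0},{"x": 29,"y": -11,"z": 0,"ax": 0,"ay": 0,"az": 0,"gripper": 0},{"x": 29,"y": -10.6,"z": 0,"ax": 0,"ay": 0,"az": -0.4,"gripper": 0},{"x": 0,"y": 0,"z": 0,"ax": 0,"ay": 0,"az": 0,"gripper": 0}])

```text
clock: 11.85
position: [0.4725, 0.2786, 0.1937]
ee_rot: [0.698, 0.716, 0.001, -0.002]
ft_force: [-0.3, 1.0, -0.8]
grip_width: 0.999
grasp_force: 0.0
```

Run:
```python
from h import *; from workcell import *
o=get_obs()
print(o["position"],o["ft_force"],delta(o,(.475,.2744,.104),np.radians(91)))
```

```text
[0.47251386 0.27857331 0.19370955] [-0.27451984  0.96179579 -0.76703714] (array([-4.5,  2.5, 89.7]), array([-0.05, -0.19,  0.48]))
```

Call:
apply_moves(rows=[{"x": 0,"y": 0,"z": 0,"ax": 0,"ay": 0,"az": 0,"gripper": 0},{"x": 0,"y": 0,"z": 0,"ax": 0,"ay": 0,"az": 0,"gripper": 0}])

```text
clock: 12.02
position: [0.4764, 0.2719, 0.193]
ee_rot: [0.701, 0.713, -0.0, -0.0]
ft_force: [-0.2, -0.3, 0.1]
grip_width: 1.001
grasp_force: 0.0
```

Run:
```python
from h import *; from workcell import *
o=get_obs()
print(o["position"],o["ft_force"],delta(o,(.475,.2744,.104),np.radians(91)))
```

```text
[0.47640168 0.27193226 0.19296036] [-0.24921009 -0.33851024  0.12192822] (array([ 2.5, -1.3, 89. ]), array([-0.03,  0.02, -0.02]))
```

Call:
apply_moves(rows=[{"x": 1.5,"y": -1,"z": 25,"ax": 0,"ay": 0,"az": 0,"gripper": 0},{"x": 0,"y": 0,"z": 25,"ax": 0,"ay": 0,"az": 0,"gripper": 0},{"x": 0,"y": 0,"z": 25,"ax": 0,"ay": 0,"az": 0,"gripper": 0},{"x": 0,"y": 0,"z": 14,"ax": 0,"ay": 0,"az": 0,"gripper": 0},{"x": 0,"y": 0,"z": 0,"ax": 0,"ay": 0,"az": 0,"gripper": 0}])

```text
clock: 12.43
position: [0.4744, 0.2718, 0.1014]
ee_rot: [0.702, 0.713, -0.002, -0.001]
ft_force: [0.8, -0.6, -0.4]
grip_width: 0.999
grasp_force: 0.0
```

Run:
```python
from h import *; from workcell import *
o=get_obs()
print(o["position"],o["ft_force"],delta(o,(.475,.2744,.104),np.radians(91)))
a=camera("side")
P=proj(a,[o["position"]])[0].astype(int)
cv2.imwrite("pics/m5.png",cv2.resize(a["color"][P[1]-60:P[1]+60,P[0]-60:P[0]+60],None,fx=5,fy=5,interpolation=cv2.INTER_CUBIC)[:,:,::-1])
```

```text
[0.47440105 0.27181467 0.10138904] [ 0.7930026  -0.64368895 -0.44301375] (array([ 2.6,  0.6, -2.6]), array([-0.24,  0.13, -0.11]))
```

View pics/m5.png

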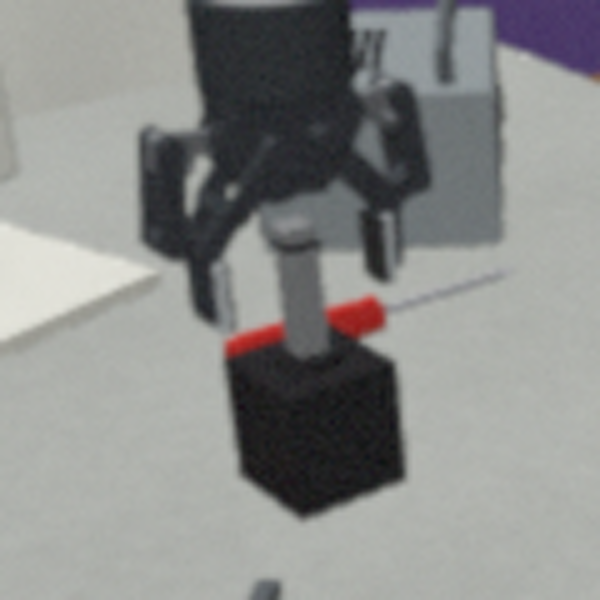

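The handle stands between the open fingers with clearance below the palm, so I can close.

Call:
apply_moves(rows=[{"x": 0.5,"y": 0,"z": -1,"ax": 0,"ay": 0,"az": 0,"gripper": 0.6},{"x": 0,"y": 0,"z": 0,"ax": 0,"ay": 0,"az": 0,"gripper": 0.7},{"x": 0,"y": 0,"z": 0,"ax": 0,"ay": 0,"az": 0,"gripper": 1},{"x": 0,"y": 0,"z": 0,"ax": 0,"ay": 0,"az": 0,"gripper": 1},{"x": 0,"y": 0,"z": 0,"ax": 0,"ay": 0,"az": 0,"gripper": 1}], newtons=50)

```text
clock: 12.9
position: [0.4753, 0.2749, 0.1059]
ee_rot: [0.701, 0.713, 0.0, 0.0]
ft_force: [-0.5, 0.2, -0.2]
grip_width: 0.298
grasp_force: 0.0
```

Call:
apply_moves(rows=[{"x": 0,"y": 0,"z": 0,"ax": 0,"ay": 0,"az": 0,"gripper": 1},{"x": 0,"y": 0,"z": 0,"ax": 0,"ay": 0,"az": 0,"gripper": 1},{"x": 0,"y": 0,"z": 0,"ax": 0,"ay": 0,"az": 0,"gripper": 1}])

```text
clock: 13.15
position: [0.4753, 0.2748, 0.1059]
ee_rot: [0.701, 0.713, 0.0, 0.0]
ft_force: [-1.4, -1.5, 6.3]
grip_width: 0.205
grasp_force: 48.9
```

Run:
```python
from h import *; from workcell import *
o=get_obs()
print(o["position"],o["ft_force"],o["grip_width"],o["grasp_force"],delta(o,(.475,.2744,.104),np.radians(91)))
```

```text
[0.47533808 0.27482825 0.10587137] [-1.44216753 -1.49511908  6.34496518] 0.20514179308093705 48.86871576542035 (array([-0.4, -0.3,  1.9]), array([ 0.05,  0.  , -0.01]))
```

Call:
apply_moves(rows=[{"x": 0,"y": 0,"z": -15,"ax": 0,"ay": 0,"az": 0,"gripper": 1},{"x": 0,"y": 0,"z": -25,"ax": 0,"ay": 0,"az": 0,"gripper": 1},{"x": 0,"y": 0,"z": -25,"ax": 0,"ay": 0,"az": 0,"gripper": 1},{"x": 0,"y": 0,"z": -25,"ax": 0,"ay": 0,"az": 0,"gripper": 1},{"x": 0,"y": 0,"z": -10,"ax": 0,"ay": 0,"az": 0,"gripper": 1}])

```text
clock: 13.57
position: [0.4756, 0.2758, 0.2093]
ee_rot: [0.701, 0.713, 0.002, 0.001]
ft_force: [0.4, 0.4, -0.0]
grip_width: 0.206
grasp_force: 48.8
```

Call:
apply_moves(rows=[{"x": 0,"y": 0,"z": 0,"ax": 0,"ay": 0,"az": 0,"gripper": 1},{"x": -20,"y": 8,"z": 0,"ax": 0,"ay": 0,"az": 0,"gripper": 1},{"x": -25,"y": 10.5,"z": 0,"ax": 0,"ay": 0,"az": 0,"gripper": 1},{"x": -25,"y": 10.5,"z": 0,"ax": 0,"ay": 0,"az": 0,"gripper": 1},{"x": -25,"y": 10.5,"z": 0,"ax": 0,"ay": 0,"az": 0,"gripper": 1}])

```text
clock: 13.98
position: [0.5159, 0.179, 0.204]
ee_rot: [0.701, 0.713, -0.001, -0.0]
ft_force: [0.3, 0.6, -1.2]
grip_width: 0.205
grasp_force: 48.8
```

Call:
apply_moves(rows=[{"x": -25,"y": 10.5,"z": 0,"ax": 0,"ay": 0,"az": 0,"gripper": 1},{"x": -25,"y": 10.5,"z": 0,"ax": 0,"ay": 0,"az": 0,"gripper": 1},{"x": -25,"y": 10.5,"z": 0,"ax": 0,"ay": 0,"az": 0,"gripper": 1},{"x": -25,"y": 10.5,"z": 0,"ax": 0,"ay": 0,"az": 0,"gripper": 1},{"x": -25,"y": 10.5,"z": 0,"ax": 0,"ay": 0,"az": 0,"gripper": 1}])

```text
clock: 14.4
position: [0.5706, 0.0548, 0.2039]
ee_rot: [0.701, 0.713, -0.001, -0.0]
ft_force: [0.3, -0.0, -0.6]
grip_width: 0.209
grasp_force: 48.8
```

Call:
apply_moves(rows=[{"x": -25,"y": 10.5,"z": 0,"ax": 0,"ay": 0,"az": 0,"gripper": 1},{"x": -25,"y": 10.5,"z": 0,"ax": 0,"ay": 0,"az": 0,"gripper": 1},{"x": -25,"y": 10.5,"z": 0,"ax": 0,"ay": 0,"az": 0,"gripper": 1},{"x": -15,"y": 6,"z": 0,"ax": 0,"ay": 0,"az": 0,"gripper": 1},{"x": 0,"y": 0,"z": 0,"ax": 0,"ay": 0,"az": 0,"gripper": 1}])

```text
clock: 14.82
position: [0.6104, -0.0375, 0.2035]
ee_rot: [0.703, 0.711, -0.001, -0.0]
ft_force: [-0.8, -0.3, -1.4]
grip_width: 0.207
grasp_force: 48.8
```

Call:
apply_moves(rows=[{"x": 0,"y": 0,"z": 0,"ax": 0,"ay": 0,"az": 0,"gripper": 1},{"x": 0,"y": 0,"z": 0,"ax": 0,"ay": 0,"az": 0,"gripper": 1}])

```text
clock: 14.98
position: [0.6093, -0.0314, 0.2048]
ee_rot: [0.7, 0.714, -0.0, -0.001]
ft_force: [-0.0, -0.6, 0.4]
grip_width: 0.203
grasp_force: 48.9
```

Run:
```python
from h import *; from workcell import *
o=get_obs()
print(o["position"],o["ft_force"],o["grip_width"],o["grasp_force"],delta(o,(.6145,-.0432,.107),np.radians(91)))
```

```text
[ 0.6093284  -0.03135755  0.20483189] [-0.03770286 -0.59734432  0.38017419] 0.20257087184243866 48.852300031576306 (array([-12. ,   5. ,  97.8]), array([-0.05, -0.05,  0.1 ]))
```

Call:
apply_moves(rows=[{"x": -6,"y": 2.5,"z": 10,"ax": 0,"ay": 0,"az": 0,"gripper": 1},{"x": -6,"y": 2.5,"z": 20,"ax": 0,"ay": 0,"az": 0,"gripper": 1},{"x": 0,"y": 0,"z": 20,"ax": 0,"ay": 0,"az": 0,"gripper": 1},{"x": 0,"y": 0,"z": 20,"ax": 0,"ay": 0,"az": 0,"gripper": 1},{"x": 0,"y": 0,"z": 10,"ax": 0,"ay": 0,"az": 0,"gripper": 1}])

```text
clock: 15.4
position: [0.6137, -0.0445, 0.1223]
ee_rot: [0.7, 0.714, -0.001, -0.001]
ft_force: [-0.2, -0.9, -2.6]
grip_width: 0.208
grasp_force: 48.9
```

Call:
apply_moves(rows=[{"x": 0,"y": 0,"z": 0,"ax": 0,"ay": 0,"az": 0,"gripper": 1},{"x": 0,"y": 0,"z": 0,"ax": 0,"ay": 0,"az": 0,"gripper": 1},{"x": 0,"y": 0,"z": 0,"ax": 0,"ay": 0,"az": 0,"gripper": 1}])

```text
clock: 15.65
position: [0.6157, -0.0444, 0.1265]
ee_rot: [0.701, 0.713, 0.001, 0.001]
ft_force: [-0.3, 0.0, -0.1]
grip_width: 0.207
grasp_force: 48.9
```

Run:
```python
from h import *; from workcell import *
o=get_obs()
p=o["position"];print(p,o["ft_force"],delta(o,(.6145,-.0432,.107),np.radians(91)))
a=camera("side");w=camera("wrist")
print("side tip/pad",proj(a,[(p[0],p[1],p[2]-.0909),(.6145,-.0432,.022),(p[0],p[1],p[2]-.036)]))
print("wrist",proj(w,[(p[0],p[1],p[2]-.0909),(.6145,-.0432,.022)]))
P=proj(a,[(.6145,-.0432,.03)])[0].astype(int);print(P)
s=cv2.resize(a["color"][P[1]-30:P[1]+20,P[0]-25:P[0]+25],None,fx=8,fy=8,interpolation=cv2.INTER_CUBIC)
t=cv2.resize(w["color"],(640,400))[:,120:520]
cv2.imwrite("pics/m6.png",np.hstack([s,t])[:,:,::-1])
```

```text
[ 0.61570214 -0.0443948   0.12647707] [-0.29588232  0.04072616 -0.13947203] (array([ 1.2, -1.2, 19.5]), array([0.09, 0.01, 0.03]))
side tip/pad [[356.17668542 224.22901694]
 [355.07534564 229.18728149]
 [357.68331688 203.23558453]]
wrist [[313.37089739 208.87515209]
 [311.86824475 201.60974698]]
[355 226]
```

View pics/m6.png

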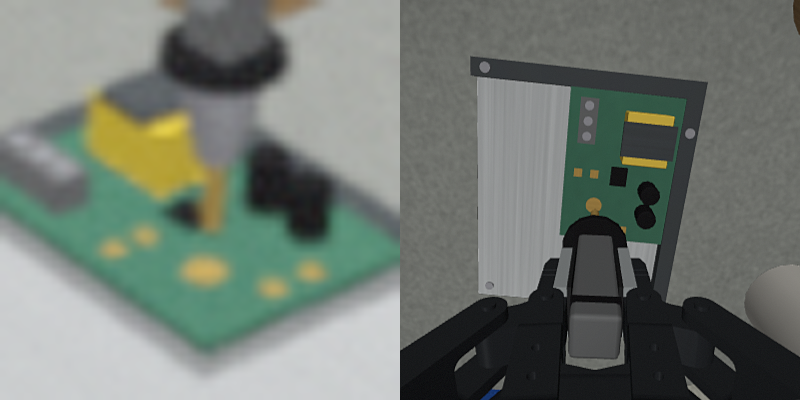

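The side crop shows the pin end at pixel (356.4,224.6) and the pad at (355.4,229.8), both within 0.7 px of prediction. The tester hangs straight over the pad. I'll correct by 1.2 mm and descend gently.

Call:
apply_moves(rows=[{"x": 1.2,"y": -1.2,"z": 3,"ax": 0,"ay": 0,"az": 0,"gripper": 1},{"x": 0,"y": 0,"z": 4,"ax": 0,"ay": 0,"az": 0,"gripper": 1},{"x": 0,"y": 0,"z": 4,"ax": 0,"ay": 0,"az": 0,"gripper": 1},{"x": 0,"y": 0,"z": 0,"ax": 0,"ay": 0,"az": 0,"gripper": 1},{"x": 0,"y": 0,"z": 0,"ax": 0,"ay": 0,"az": 0,"gripper": 1}])

```text
clock: 16.17
position: [0.6137, -0.0438, 0.1139]
ee_rot: [0.701, 0.713, -0.0, -0.0]
ft_force: [0.5, -0.3, -1.7]
grip_width: 0.207
grasp_force: 48.9
```

Call:
apply_moves(rows=[{"x": 0,"y": 0,"z": 2,"ax": 0,"ay": 0,"az": 0,"gripper": 1},{"x": 0,"y": 0,"z": 2,"ax": 0,"ay": 0,"az": 0,"gripper": 1},{"x": 0,"y": 0,"z": 0,"ax": 0,"ay": 0,"az": 0,"gripper": 1},{"x": 0,"y": 0,"z": 0,"ax": 0,"ay": 0,"az": 0,"gripper": 1},{"x": 0,"y": 0,"z": 0,"ax": 0,"ay": 0,"az": 0,"gripper": 1}])

```text
clock: 16.58
position: [0.614, -0.0436, 0.1105]
ee_rot: [0.701, 0.713, 0.0, 0.0]
ft_force: [1.0, -0.5, 1.5]
grip_width: 0.209
grasp_force: 49.0
```

Run:
```python
from h import *; from workcell import *
o=get_obs()
p=o["position"];print(p,o["ft_force"],delta(o,(.6145,-.0432,.107),np.radians(91)))
```

```text
[ 0.61404879 -0.04364336  0.11050272] [ 0.98321054 -0.5466772   1.5200026 ] (array([0.4, 0.5, 3.5]), array([0.02, 0.01, 0.  ]))
```

Call:
apply_moves(rows=[{"x": 0,"y": 0,"z": 1.5,"ax": 0,"ay": 0,"az": 0,"gripper": 1},{"x": 0,"y": 0,"z": 1.5,"ax": 0,"ay": 0,"az": 0,"gripper": 1},{"x": 0,"y": 0,"z": 0.7,"ax": 0,"ay": 0,"az": 0,"gripper": 1},{"x": 0,"y": 0,"z": 0,"ax": 0,"ay": 0,"az": 0,"gripper": 1},{"x": 0,"y": 0,"z": 0,"ax": 0,"ay": 0,"az": 0,"gripper": 1}])

```text
clock: 17.0
position: [0.614, -0.0437, 0.1067]
ee_rot: [0.701, 0.713, 0.0, 0.0]
ft_force: [-0.2, 0.2, 3.1]
grip_width: 0.208
grasp_force: 49.0
```

Call:
apply_moves(rows=[{"x": 0,"y": 0,"z": 0,"ax": 0,"ay": 0,"az": 0,"gripper": 1},{"x": 0,"y": 0,"z": 0,"ax": 0,"ay": 0,"az": 0,"gripper": 1},{"x": 0,"y": 0,"z": 0,"ax": 0,"ay": 0,"az": 0,"gripper": 1}])

```text
clock: 17.25
position: [0.614, -0.0437, 0.1067]
ee_rot: [0.701, 0.713, 0.0, 0.0]
ft_force: [0.7, 0.4, 1.6]
grip_width: 0.211
grasp_force: 49.0
```

Run:
```python
from h import *; from workcell import *
o=get_obs()
p=o["position"];print(p,o["ft_force"],delta(o,(.6145,-.0432,.107),np.radians(91)))
for i in range(4): camera("side");print(get_obs()["ft_force"])
```

```text
[ 0.61400355 -0.04367342  0.10670919] [0.72275417 0.43202429 1.56945154] (array([ 0.5,  0.5, -0.3]), array([ 0.02,  0.  , -0.  ]))
[0.65410655 0.07588731 1.78119089]
[1.42402963 0.2806578  1.91439926]
[0.65782816 0.52439886 1.97641223]
[0.06766834 0.05382837 2.00130852]
```

The net force of 1.9 N plus the 0.8 N tester weight gives about 2.7 N, so the pin is half way in.

```bash
python3 -c "
from workcell import *
print(hand_in())"
```

```text
the job is handed in; nothing more can be done
None
```

I handed the job in at about 17.5 s (no verdict came back): the board measured within about 0.6 mm and 0.1° of the fixture corner, and the gripper is holding the tester upright on the test pad with the pin about 6 mm in at roughly 2.7 N. On my first push the fingertips rode on the board's edge, so I backed off and redid it lower.

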